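Load the slide carrier under the leaf springs of its dock

TASK

Load the slide carrier into its dock with the fingertips: press its thumb ledge down firmly so that the sprung bed sinks, and keep pressing while you push the carrier forward under the bridge and its leaf springs, until its nose is fully home against the end stop. Then let go, so that the bridge and springs alone hold it down. Do not lift the carrier, and leave everything else on the table where it is.

Things in the scene. Friction and masses are not known exactly. Their poses are not given: they have to be found in the camera images.
- dock: Loading dock, a fixed grey and aluminium track, 280 x 113 mm. Origin on the table under its middle (track from x = -152 to 127 mm); its x axis is the direction in which the carrier is pushed, z up. Two side rails (inner faces at y = +-46.5 mm, top 27 mm above the table) guide the carrier with 1.5 mm play a side. Its -x end is open.
- bridge (a point): Middle of the underside of the bridge bar that crosses the dock, at x = 51 mm in the dock and 25.5 mm above the table. The bar is 12 mm thick along x, its top 41 mm above the table.
- stop (a point): Middle of the end stop's face that the nose must reach: x = 115 mm in the dock, this point 25 mm above the table; the stop's top is at 36 mm. Axes as the dock's.
- bed (a joint): The sprung bed, a dark steel plate (258 x 92 mm), the floor of the track under the carrier. Value: how far it is pressed down, m, 0 (up; the carrier's top is then 30 mm above the table and cannot pass the bridge) to 0.010 (hard stop). It stays level. Sinks at 5 N (carrier included), then 1.2 N per mm. The carrier passes the bridge when it is down more than 4.5 mm; 6 to 9 mm is good. Loaded, the bridge holds it at about 4.5 mm.
- leaf (a joint): The two thin spring blades, 8 mm wide at y = +-40.5 mm, that run 46 mm from the bridge towards +x, sloping down to 18 mm above the table, and drag on the carrier's side rims with 1 to 4 N. They move together. Value, rad: 0 = hanging free, grows as the carrier lifts them; about 0.16 once it is loaded.
- ledge (a point): Centre of the top of the thumb ledge, the flat bare rear part of the carrier, 50 mm long (x), 90 mm wide. The thumb stop, a rib 60 mm wide, 6 mm thick and 10 mm high, stands across the ledge's front end, its rear face 25 mm ahead of this point: fingertips on the ledge, behind the rib, both press and push the carrier. Axes as the carrier's.
- nose (a point): Middle of the top front edge of the carrier, 125 mm ahead of the ledge point. At the start it is 10 to 35 mm short of the bridge bar; home, it is at the end stop.
- dropper: Bystander: small amber bottle beside the dock, 32 mm across, 60 mm tall; origin under its middle. Leave alone.
- stain_jar: Bystander: open glass jar beside the dock, 52 mm across, 55 mm tall; origin under its middle. Leave alone.
- cover_box: Bystander: flat white box beside the dock, 45 x 45 x 18 mm; origin under its middle. Leave alone.
- marker: Bystander: black pen lying beside the dock, 110 mm long, 12 mm thick, along its x; origin at its middle, underneath. Leave alone.
- forceps_pot: Bystander: wooden pot of forceps on the left, 70 mm across, 170 mm tall with the tools; origin under its middle. Leave alone.
- reagent: Bystander: white plastic bottle on the right, 64 mm across, 130 mm tall; origin under its middle. Leave alone.
- slide_tray: Bystander: shallow white tray of glass slides on the left, 200 x 130 x 22 mm; origin under its middle. Leave alone.
- carrier: Slide carrier, a loose flat aluminium frame 150 x 90 x 8 mm, 0.15 to 0.33 kg, lying on the bed in the dock, three glass slides across its front part; origin at the middle of its underside, x towards its nose (parallel to the dock's x), z up.
Things that resemble listed ones, but are neither listed nor needed, are in the scene too. Leave any red look-alike of the carrier alone.

How it is judged:
By the outcome, as a careful person would: the job done as asked, in the order asked, and still so for the second after the job is handed in, with the robot touching nothing.
It also fails if it takes over 38 s, if anything falls off the work surface, if the arm or the gripper's body presses on something with over 40 N, if the wrist force passes 120 N, or if a joint passes its speed limit or range.

ROBOT

A 6-joint arm with a two-finger parallel gripper is mounted at the origin on the work surface. World frame = base frame: x ahead of the robot, y to its left, z up, the work surface at z = 0. Lengths are in m, angles in rad, forces in N, time in s.
With the tool pointing down it reaches from about 0.35 to 1 m from the base axis. Payload 7.1 kg.
Tool frame: the origin (TCP) lies on the centre line of the jaws, within the pads' length; the fingertips stand ahead of it and the grasp point (between the pads) lies 11 mm behind it (arm.tcp_to_tips is the z of the fingertips in the tool frame, in m); z points along the fingers, y is the direction in which the jaws open and shut (so a half turn about z gives the same grasp; the last joint's range is limited). The gripper opens to 85 mm and grips with 20 to 120 N. Pads are 22 mm wide; open, the fingers measure 114 mm over their backs; the gripper's body (76 mm by 85 mm) begins 54 mm behind the grasp point. The pads swing forward as they close: fully open they stand 13 mm farther back than shut.
Start: joints at [1.206, 0.423, 1.63, -0, 1.089, -0.019], TCP at [0.212, 0.588, 0.239] pointing down, gripper open.
Joint ranges: [-3, 3], [-0.9, 2.11], [0.09, 2.58], [-1.31, 4.45], [0.11, 2.69], [-2.54, 2.54]. Speed limits (rad/s): [2.39, 2.39, 3.01, 3.14, 3.14, 3.14].

INTERFACE

Orientations are given as [roll, pitch, yaw] about the fixed x, y, z axes, in that order (R = Rz(yaw) Ry(pitch) Rx(roll)).
In Python, from cell import arm, eyes, ticket, finder gives the robot as it stands. The module is installed in compiled form; this text tells all that it offers.
- The arm moves only by the tool servo_tool, never from a script. Its argument "motion" is one flat list of numbers, 5 for each row, row after row: the opening in per cent of the stroke, from 0 (shut) to 100 (fully open), then the shift along the world's x, y, z in m, then the turn about the world's z in degrees. In form: [grip, tx, ty, tz, roll, grip, tx, ty, tz, roll, ...]. A call has 1 to 20 rows; each row shifts and turns the commanded pose from where the row before left it; what a row does not reach is not made up. A row lasts 1/10 s, in which the tool goes at most 50 mm and 8.59 degrees, less where a joint would pass 70% of its speed; a pose out of reach is approached as far as the arm can. A call with a gripper value outside its range is refused whole. The fingers move at their own pace and stop on an object; "grip_force" is the grip in N (left out, the last holds). Time passes only in rows, so rows that do not move let the fingers close. It gives the time, the measured TCP pose, the force and the opening at its end, in the units of the state.
- arm.get_state(): the state, without advancing time (a new reading comes with each control period).
- eyes.camera(name): name is "side" or "top"; returns a dict with "pixels" (420x560x3 uint8, blue, green, red), "mtx" (3x3 intrinsics, pixels), "rvec" (rotation vector, rad) and "tvec" (3), from world to camera coordinates, as OpenCV has them. Camera axes: x right, y down, z forward; pixel columns grow to the right and rows downward; lengths in m; the calibration is good to about 2 mm. A picture is of the moment at which its call begins. There is no depth.
- ticket.hand_in(): hands the job in, once; it reports no verdict.
Trained networks look in a picture, given as the dict that the camera call returned (one of the last four; its "shot" number tells which), for a name from the list of things; names that differ only in an ending like _2 or _b are one class to them, and where a whole thing is asked for, a point or a joint stands for the part that bears it (a point fixed in the world has none). Each returns a list of dicts, best first, with "score" (0 to 1); they miss things now and then, are a little off and sometimes report something else, mostly with a low value. They report only what shows in the picture. A call takes as long as a camera call. They do not tell look-alikes from the thing itself.
- finder.silhouettes(picture, label): "pixels" (420x560 bool, what is visible of it) and "extent" ([centre column, centre row, width, height] in pixels, round what is visible of it).
The state is a dict: "time": time; "joints": joint angles; "qd": joint speeds; "joint_efforts": joint torques, N m; "ee_pos": TCP position; "ee_rot": TCP orientation; "force": force on the tool from outside, world axes, zero at the start; "torque": the same for the moment, N m; "opening": opening from 0.0 (shut) to 1.0 (fully open).
Only numpy, scipy, OpenCV 4.12 (cv2) and the standard library are available. Lean on these libraries where they do the work, as an engineer would, in place of code of your own. Each camera call takes 0.05 s, during which the arm holds its last target.

## Working session

There is one attempt and no reset: what is moved stays moved. The work goes in short steps, Python scripts to look and compute and a tool call to move; the robot and the scene stay as the last step left them, time stands still between calls to the robot, and variables do not carry over. Pictures are saved under pics/ and viewed, and the job is handed in when it is done.

Besides the shell and the picture viewer there is one more tool, called after "Emit:" as name(argument=value, ...) on one line, values as JSON. servo_tool: Moves the arm, as the interface text tells. Its arguments: {"type":"object","properties":{"motion":{"type":"array","items":{"type":"number"}},"grip_force":{"type":"number"}},"required":["motion"]}

```bash
mkdir -p pics
cat > h.py <<'E'
import numpy as np, cv2
from cell import arm, eyes, ticket, finder
def shot(n,f):
    p=eyes.camera(n); cv2.imwrite('pics/'+f,p['pixels']); 
    np.savez('pics/'+f+'.npz',px=p['pixels'],K=p['mtx'],r=p['rvec'],t=p['tvec'],shot=p['shot']); return p
def ray(K,r,t,uv,z):
    R,_=cv2.Rodrigues(np.array(r,float)); t=np.array(t,float).reshape(3)
    d=R.T@np.linalg.inv(K)@np.array([uv[0],uv[1],1.]); c=-R.T@t
    return c+d*(z-c[2])/d[2]
E
python3 - <<'E'
from h import *
for n in('side','top'):
    p=shot(n,n+'0.png'); R,_=cv2.Rodrigues(np.array(p['rvec'],float)); print(n,-R.T@np.array(p['tvec']).reshape(3),R.round(2).tolist(),p['mtx'][0,0])
print(arm.get_state(), arm.tcp_to_tips)
E
```

```text
side [0.46678472 0.7398672  0.63831193] [[-1.0, -0.08, -0.01], [-0.05, 0.61, -0.79], [0.07, -0.79, -0.61]] 391.4480048899719
top [ 0.4368628  -0.01254758  1.21158876] [[-0.0, -1.0, 0.02], [-1.0, 0.0, -0.1], [0.1, -0.02, -1.0]] 400.00222803290984
{'time': 0.1, 'joints': array([ 1.20598880e+00,  4.23780693e-01,  1.63060114e+00,  3.23636554e-06,
        1.08861919e+00, -1.89948374e-02]), 'qd': array([ 0.00020985, -0.00339139, -0.0022259 ,  0.00190904, -0.00099926,
        0.00170634]), 'joint_efforts': array([-2.16695539e-04, -5.58428478e+01, -2.82446176e+01, -2.44182581e-05,
        2.99885221e-03,  6.43590738e-05]), 'ee_pos': array([0.21165048, 0.58755897, 0.23861815]), 'ee_rot': array([-3.14018459e+00, -2.96148370e-05,  2.79577844e+00]), 'force': array([ 0.15739886, -0.14044892, -0.61554857]), 'torque': array([-0.00188295, -0.00031967, -0.0343601 ]), 'opening': 1.0004046342857076} 0.008
```

View pics/side0.png

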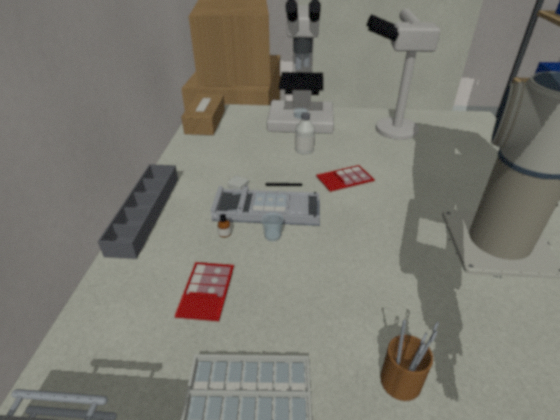

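View pics/top0.png

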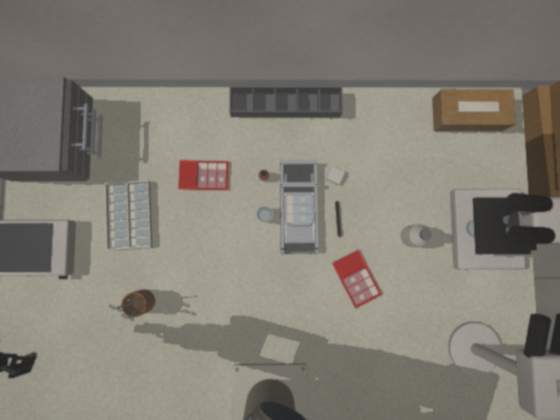

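The top view shows the dock at about (299,207), running along image rows (world x). There are two red look-alikes, at (204,175) and (357,279), and the grey carrier in the dock is the real one. I'll crop closer to check.

Run:
```python
from h import *
a=cv2.imread('pics/top0.png')[145:265,240:360]; cv2.imwrite('pics/t0c.png',cv2.resize(a,(600,600),interpolation=cv2.INTER_CUBIC))
a=cv2.imread('pics/side0.png')[170:250,200:335]; cv2.imwrite('pics/s0c.png',cv2.resize(a,None,fx=5.9,fy=5.9,interpolation=cv2.INTER_CUBIC))
```

```text
(no output)
```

View pics/t0c.png

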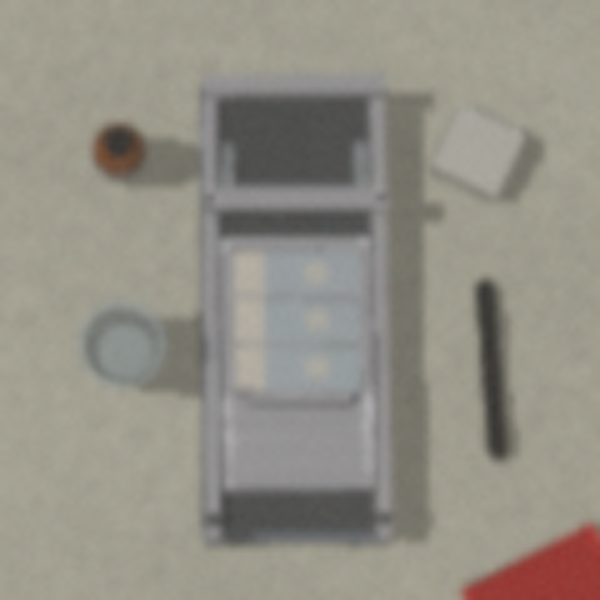

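View pics/s0c.png

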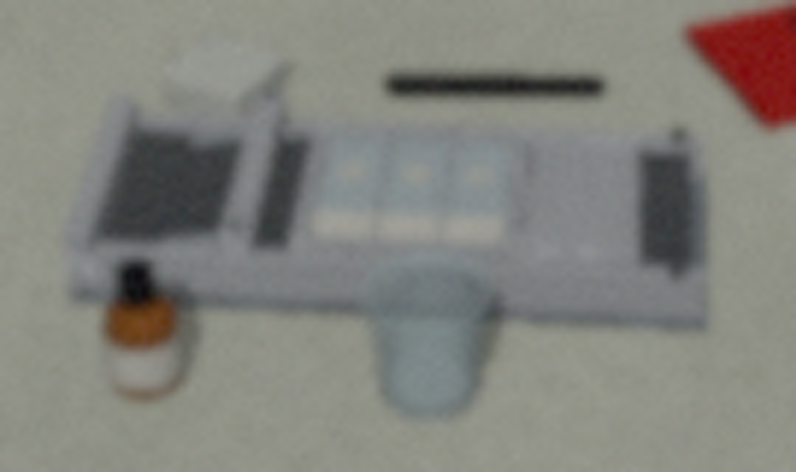

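Run:
```python
from h import *
d=np.load('pics/top0.png.npz')
def f(u,v,z): return ray(d['K'],d['r'],d['t'],(240+(u+.5)/5-.5,145+(v+.5)/5-.5),z).round(4)
for n,u,v,z in [('railL far',204,100,.027),('railR far',383,100,.027),('railL near',207,535,.027),('railR near',390,535,.027),('rearend',298,542,.02),('stopface',296,97,.036),('stopback',296,77,.036),('br far',296,190,.041),('br near',296,210,.041),('nose',297,239,.03),('rear',300,489,.03),('rearL',224,486,.03),('rearR',374,489,.03),('noseL',222,240,.03),('noseR',370,237,.03),('ribrear',300,405,.03)]:
    print(n,f(u,v,z))
p=None
s=np.load('pics/side0.png.npz')
def g(u,v,z): return ray(s['K'],s['r'],s['t'],(200+(u+.5)/5.9-.5,170+(v+.5)/5.9-.5),z).round(4)
for n,u,v,z in [('rear y+',638,262,.03),('rear y-',640,150,.03),('rail near top far',75,268,.027),('rail near top near',705,278,.027),('bot far',72,298,0),('bot near',705,326,0),('nose y+',293,245,.022),('ribrear',525,190,.03)]:
    print(n,g(u,v,z))
# gradient yaw fit: dark-to-rail edges
im=cv2.cvtColor(d['px'],cv2.COLOR_BGR2GRAY)
for c in range(163,255,4): pass
```

```text
railL far [ 0.693  -0.0335  0.027 ]
railR far [ 0.6928 -0.1414  0.027 ]
railL near [ 0.4324 -0.034   0.027 ]
railR near [ 0.4319 -0.1421  0.027 ]
rearend [ 0.428  -0.0881  0.02  ]
stopface [ 0.6928 -0.0883  0.036 ]
stopback [ 0.7049 -0.0884  0.036 ]
br far [ 0.6357 -0.0875  0.041 ]
br near [ 0.6237 -0.0874  0.041 ]
nose [ 0.6079 -0.0885  0.03  ]
rear [ 0.4591 -0.089   0.03  ]
rearL [ 0.4611 -0.0441  0.03  ]
rearR [ 0.459  -0.1327  0.03  ]
noseL [ 0.6074 -0.0438  0.03  ]
noseR [ 0.609  -0.1322  0.03  ]
ribrear [ 0.5087 -0.0894  0.03  ]
rear y+ [ 0.4595 -0.0415  0.03  ]
rear y- [ 0.4604 -0.1246  0.03  ]
rail near top far [ 0.7002 -0.0234  0.027 ]
rail near top near [ 0.4308 -0.0364  0.027 ]
bot far [ 0.7073 -0.0359  0.    ]
bot near [ 0.4293 -0.0371  0.    ]
nose y+ [ 0.6103 -0.0528  0.022 ]
ribrear [ 0.5109 -0.09    0.03  ]
```

Run:
```python
from h import *
p=shot('top','top1.png')
for l in ('carrier','dock','ledge','bridge','leaf','bed'):
    for o in finder.silhouettes(p,l)[:3]:
        m=o['pixels'].astype(np.uint8); c=max(cv2.findContours(m,0,1)[0],key=len)
        print(l,round(o['score'],2),np.round(o['extent'],1),cv2.minAreaRect(c))
```

```text
carrier 0.97 [356.6 279.7  49.1  61.4] ((356.3999938964844, 278.8000183105469), (50.98234939575195, 30.4105224609375), 63.43495178222656)
carrier 0.79 [300.4 216.7  27.2  50.8] ((299.2597351074219, 217.79132080078125), (50.505287170410156, 31.18268394470215), 88.09085083007812)
carrier 0.64 [300.6 205.8  38.6  97.2] ((299.0, 206.5), (93.0, 38.0), 90.0)
dock 0.7 [299.8 205.   38.3  95.4] ((299.0, 206.5), (93.0, 38.0), 90.0)
dock 0.54 [265.6 177.1  10.7  14.1] ((263.5, 175.0), (9.0, 10.0), 0.0)
ledge 0.93 [359.9 279.5  50.9  57.6] ((356.493408203125, 278.9579162597656), (52.15317153930664, 30.925537109375), 62.74467086791992)
ledge 0.9 [297.4 218.7  31.5  50.6] ((299.0, 217.5), (51.0, 30.0), 90.0)
ledge 0.57 [202.4 175.7  51.2  32. ] ((203.2682647705078, 175.2692108154297), (49.93439483642578, 29.515775680541992), 1.4320961236953735)
bridge 0.72 [300.4 207.3  38.5  93.4] ((298.5, 206.5), (95.0, 39.0), 90.0)
bridge 0.21 [418.2 235.3  29.8  22.7] ((416.0, 235.5), (21.0, 30.0), 90.0)
leaf 0.63 [299.8 178.4  29.    9.6] ((312.0, 178.0), (6.0, 2.0), 90.0)
bed 0.72 [299.9 208.3  34.8  90.4] ((298.5, 174.0), (16.0, 29.0), 90.0)
```

The candidates in the top view are the grey carrier at (299,217), the red look-alike at (204,175) and the red look-alike at (357,279). The description and the crop pick the grey one in the dock. Both cameras agree on these values (world x unless noted):

| Point | Position |
|---|---|
| Carrier rear | 0.459 |
| Rib rear face | about 0.509 |
| Nose | 0.608 |
| Bridge | 0.630 |
| Stop face | 0.694 |
| Dock axis | y = -0.088, yaw about 0.1° |

Next I'll move above the ledge with the gripper shut.

Emit:
servo_tool(motion=[0,0.014,-0.034,0,1,0,0.014,-0.034,0,1,0,0.014,-0.034,0,1,0,0.014,-0.034,0,1,0,0.014,-0.034,0,1,0,0.014,-0.034,0,1,0,0.014,-0.034,0,1,0,0.014,-0.034,0,1,0,0.014,-0.034,0,1,0,0.014,-0.034,0,1,0,0.014,-0.034,0,1,0,0.014,-0.034,0,1,0,0.014,-0.034,0,1,0,0.014,-0.034,0,1,0,0.014,-0.034,0,1,0,0.014,-0.034,0,1,0,0.014,-0.034,0,1,0,0.014,-0.034,0,1,0,0.014,-0.034,0,1,0,0.014,-0.034,0,1], grip_force=20)

```text
time: 2.45
ee_pos: [0.4923, -0.0936, 0.2395]
ee_rot: [-3.142, 0.001, -3.138]
force: [1.0, -0.4, -0.3]
opening: 0.005
```

Emit:
servo_tool(motion=[0,0.001,0.005,-0.03,0,0,0,0,-0.03,0,0,0,0,-0.03,0,0,0,0,-0.03,0,0,0,0,-0.03,0,0,0,0,-0.02,0,0,0,0,-0.01,0,0,0,0,0,0,0,0,0,0,0])

```text
time: 3.35
ee_pos: [0.4934, -0.0871, 0.0599]
ee_rot: [-3.141, 0.001, -3.138]
force: [-0.0, -0.4, 0.7]
opening: -0.002
```

Run:
```python
from h import *
s=arm.get_state(); print(s['time'],s['ee_pos'],s['force'])
a=[]
p=shot('top','top2.png'); a.append(cv2.resize(p['pixels'][145:265,240:360],(400,400),interpolation=3))
p=shot('side','side2.png'); a.append(cv2.resize(p['pixels'][150:250,210:310],(400,400),interpolation=3))
cv2.imwrite('pics/c2.png',np.hstack(a))
```

```text
3.35 [ 0.49337084 -0.08711071  0.05993649] [-0.02352722 -0.3674356   0.74953225]
```

View pics/c2.png

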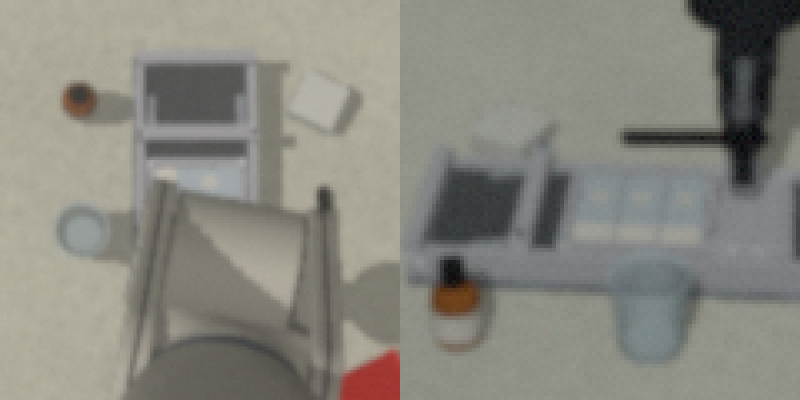

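In the side crop, the fingertips at (742,182) stand over the bare ledge, just behind the rib at about x 720. Now I'll lower slowly to contact.

Emit:
servo_tool(motion=[0,0,0,-0.01,0,0,0,0,-0.008,0,0,0,0,-0.002,0,0,0,0,-0.002,0,0,0,0,0,0])

```text
time: 3.95
ee_pos: [0.4923, -0.0869, 0.037]
ee_rot: [3.141, -0.001, -3.138]
force: [-1.5, 1.0, 3.0]
opening: 0.0
```

Emit:
servo_tool(motion=[0,0,0,-0.002,0,0,0,0,-0.002,0,0,0,0,-0.002,0,0,0,0,-0.001,0,0,0,0,0,0,0,0,0,0,0])

```text
time: 4.55
ee_pos: [0.4925, -0.0869, 0.0307]
ee_rot: [3.141, -0.0, -3.138]
force: [-4.5, 0.7, 9.0]
opening: -0.001
```

Run:
```python
from h import *
s=arm.get_state(); print(s['time'],s['ee_pos'],s['force'])
a=[]
p=shot('side','side3.png'); cv2.imwrite('pics/c3.png',cv2.resize(p['pixels'][165:245,205:325],(780,520),interpolation=3))
print(arm.get_state()['force'])
```

```text
4.55 [ 0.49253212 -0.08694778  0.03074345] [-4.5487482   0.6819244   8.96860531]
[-3.21653181  0.62659474 10.13787851]
```

View pics/c3.png

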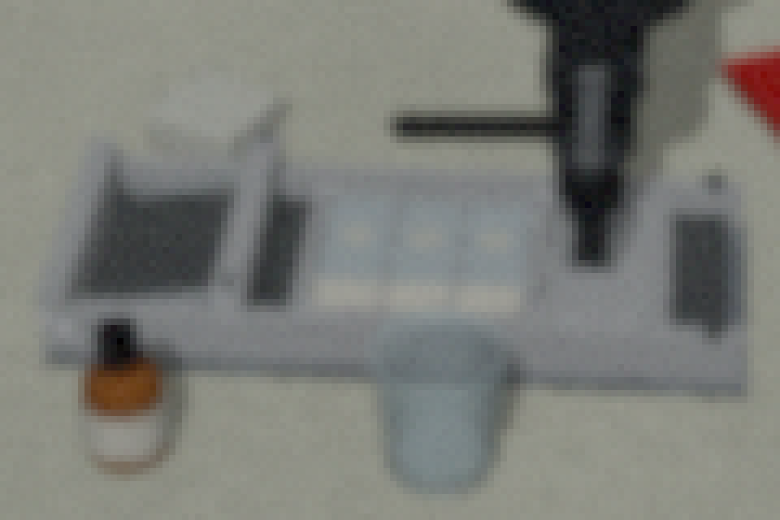

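The side view shows the tips pressing on the ledge behind the rib, with 9–10 N and about 6–7 mm of sink. I'll add 1 mm, then push.

Emit:
servo_tool(motion=[0,0,0,-0.001,0,0,0,0,0,0,0,0.002,0,0,0,0,0.003,0,0,0,0,0.004,0,0,0,0,0.004,0,0,0,0,0.002,0,0,0])

```text
time: 5.3
ee_pos: [0.5065, -0.0869, 0.0296]
ee_rot: [3.141, -0.003, -3.138]
force: [-7.6, -0.2, 10.9]
opening: -0.003
```

Run:
```python
from h import *
s=arm.get_state(); print(s['time'],s['ee_pos'],s['force'])
p=shot('side','side4.png'); cv2.imwrite('pics/c4.png',cv2.resize(p['pixels'][165:245,205:325],(780,520),interpolation=3))
print(arm.get_state()['force'])
```

```text
5.3 [ 0.50645971 -0.0868681   0.02957359] [-7.64589022 -0.20087641 10.94320459]
[-5.53113906  0.04909014 10.94075262]
```

View pics/c4.png

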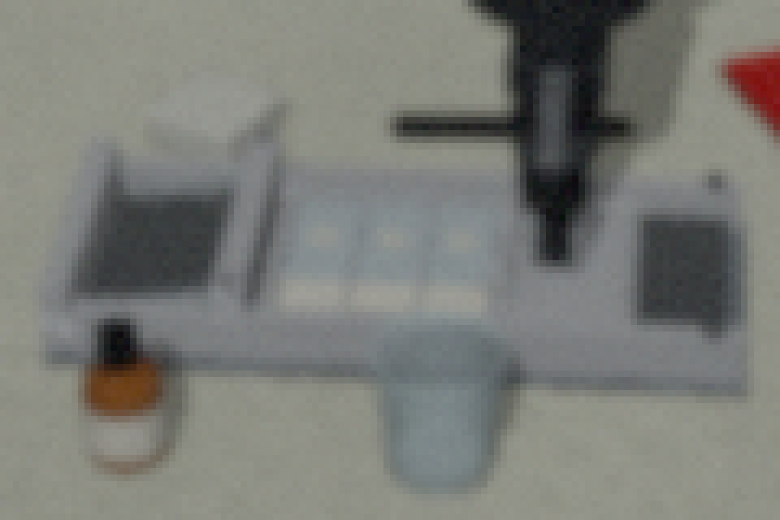

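The carrier moves with the tips: its rear edge shifted from column 672 to 638. The nose is now at the bridge, so I'll go on under it.

Emit:
servo_tool(motion=[0,0.003,0,0,0,0,0.004,0,0,0,0,0.004,0,0,0,0,0.004,0,0,0,0,0.004,0,0,0,0,0.004,0,0,0,0,0.002,0,0,0])

```text
time: 6.05
ee_pos: [0.5316, -0.0869, 0.0296]
ee_rot: [3.141, -0.003, -3.138]
force: [-7.1, -0.3, 10.4]
opening: 0.003
```

Run:
```python
from h import *
s=arm.get_state(); print(s['time'],s['ee_pos'],s['force'])
p=shot('side','side5.png'); cv2.imwrite('pics/c5.png',cv2.resize(p['pixels'][165:245,205:325],(780,520),interpolation=3))
print(arm.get_state()['force'])
```

```text
6.05 [ 0.53159583 -0.08689148  0.02963665] [-7.10419272 -0.30502652 10.38219244]
[-6.26644229  0.63143509 11.47451476]
```

View pics/c5.png

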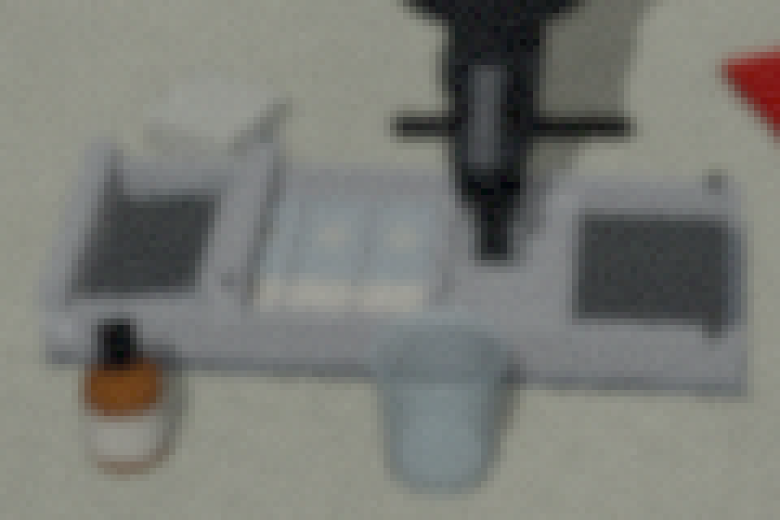

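The nose is past the bridge (about column 215) and the forces are steady. I'll continue.

Emit:
servo_tool(motion=[0,0.003,0,0,0,0,0.004,0,0,0,0,0.004,0,0,0,0,0.004,0,0,0,0,0.004,0,0,0,0,0.004,0,0,0,0,0.004,0,0,0,0,0.004,0,0,0,0,0.004,0,0,0,0,0.003,0,0,0])

```text
time: 7.1
ee_pos: [0.5684, -0.0868, 0.0292]
ee_rot: [3.141, -0.005, -3.138]
force: [-8.6, -0.4, 9.5]
opening: 0.004
```

Emit:
servo_tool(motion=[0,0.002,0,0,0,0,0.001,0,0,0])

```text
time: 7.3
ee_pos: [0.5714, -0.0868, 0.0292]
ee_rot: [3.141, -0.005, -3.138]
force: [-9.9, -0.6, 10.0]
opening: -0.002
```

Emit:
servo_tool(motion=[0,0.001,0,0,0,0,0.001,0,0,0])

```text
time: 7.5
ee_pos: [0.5731, -0.0868, 0.0292]
ee_rot: [3.141, -0.005, -3.138]
force: [-8.7, 0.3, 8.8]
opening: -0.001
```

Emit:
servo_tool(motion=[0,0.001,0,0,0,0,0.001,0,0,0])

```text
time: 7.7
ee_pos: [0.5754, -0.0868, 0.0292]
ee_rot: [3.141, -0.005, -3.138]
force: [-8.1, -0.3, 9.5]
opening: -0.0
```

Emit:
servo_tool(motion=[0,0.001,0,0,0,0,0.001,0,0,0])

```text
time: 7.9
ee_pos: [0.5774, -0.0868, 0.0292]
ee_rot: [3.141, -0.005, -3.138]
force: [-8.6, -0.4, 10.3]
opening: 0.002
```

Run:
```python
from h import *
s=arm.get_state(); print(s['time'],s['ee_pos'],s['force'])
p=shot('side','side6.png'); cv2.imwrite('pics/c6.png',cv2.resize(p['pixels'][165:245,205:325],(780,520),interpolation=3))
print(arm.get_state()['force'])
```

```text
7.9 [ 0.57738839 -0.08679732  0.02922126] [-8.60328198 -0.42709661 10.32877094]
[-8.33591806  0.11324537  9.68958938]
```

View pics/c6.png

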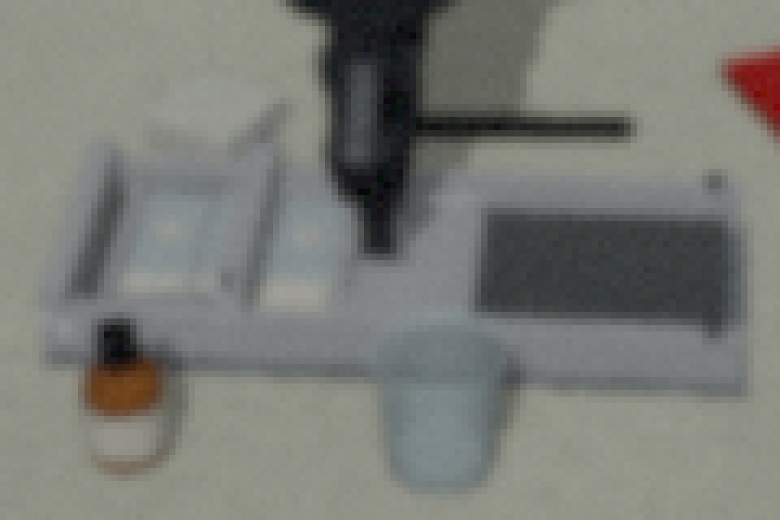

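A dark gap of roughly 5–9 mm remains at the stop, since the tips slid a little before meeting the rib. I'll continue slowly until the force rises.

Emit:
servo_tool(motion=[0,0.001,0,0,0,0,0.001,0,0,0,0,0.001,0,0,0])

```text
time: 8.25
ee_pos: [0.5804, -0.0868, 0.0292]
ee_rot: [3.141, -0.005, -3.138]
force: [-9.4, 0.1, 9.6]
opening: -0.002
```

Emit:
servo_tool(motion=[0,0.001,0,0,0,0,0.001,0,0,0])

```text
time: 8.45
ee_pos: [0.5824, -0.0868, 0.0292]
ee_rot: [3.141, -0.005, -3.138]
force: [-8.5, -0.8, 9.6]
opening: -0.002
```

Emit:
servo_tool(motion=[0,0.001,0,0,0])

```text
time: 8.55
ee_pos: [0.5834, -0.0868, 0.0292]
ee_rot: [3.141, -0.005, -3.138]
force: [-9.4, 0.2, 9.0]
opening: -0.001
```

Emit:
servo_tool(motion=[0,0.001,0,0,0])

```text
time: 8.65
ee_pos: [0.5844, -0.0868, 0.0292]
ee_rot: [3.141, -0.005, -3.138]
force: [-8.7, 0.2, 9.2]
opening: 0.0
```

Emit:
servo_tool(motion=[0,0.001,0,0,0])

```text
time: 8.75
ee_pos: [0.5848, -0.0868, 0.0292]
ee_rot: [3.141, -0.006, -3.138]
force: [-12.1, -0.5, 12.8]
opening: 0.002
```

Emit:
servo_tool(motion=[0,0.001,0,0,0])

```text
time: 8.85
ee_pos: [0.5849, -0.0868, 0.029]
ee_rot: [3.141, -0.008, -3.138]
force: [-14.9, -0.3, 13.0]
opening: -0.0
```

Run:
```python
from h import *
s=arm.get_state(); print(s['time'],s['ee_pos'],s['force'])
p=shot('side','side7.png'); cv2.imwrite('pics/c7.png',cv2.resize(p['pixels'][165:245,205:325],(780,520),interpolation=3))
```

```text
8.85 [ 0.58490688 -0.08677001  0.0290011 ] [-14.85183258  -0.33212947  12.97021712]
```

View pics/c7.png

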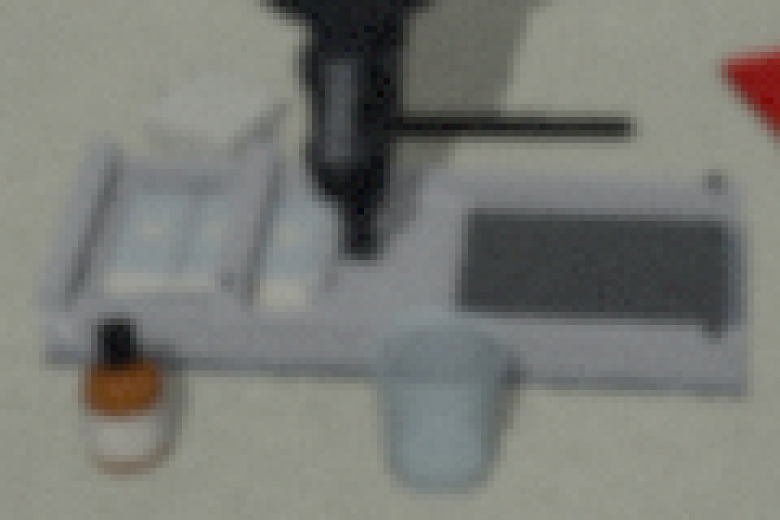

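The force jumped and x stalled at 0.585, so the nose is on the stop and the dark gap has closed. I'll press home once more, relax the preload, then lift off.

Emit:
servo_tool(motion=[0,0.001,0,0,0,0,0,0,0,0,0,0,0,0,0])

```text
time: 9.2
ee_pos: [0.5849, -0.0868, 0.0288]
ee_rot: [3.141, -0.01, -3.138]
force: [-15.8, -0.6, 13.4]
opening: -0.001
```

Run:
```python
from h import *
p=np.load('pics/side7.png.npz')
print(ray(p['K'],p['r'],p['t'],(205+462.5/6.5-.5,165+260/6.5-.5),.0225))
```

```text
[ 0.54463248 -0.0856481   0.0225    ]
```

The carrier's rear edge measures 0.5446, against an expected 0.694 - 0.150 = 0.544, so it is home. Releasing now.

Emit:
servo_tool(motion=[0,0,0,0.001,0,0,-0.001,0,0.001,0,0,-0.001,0,0.001,0,0,0,0,0.001,0,0,0,0,0.002,0,0,0,0,0.003,0,0,0,0,0.004,0,0,-0.002,0,0.006,0,0,0,0,0.015,0,0,0,0,0.03,0,0,0,0,0.03,0,0,0,0,0.03,0,0,0,0,0.03,0,0,-0.02,0,0.03,0,0,-0.04,0,0,0,0,-0.04,0,0,0,0,-0.04,0,0,0,0,-0.04,0,0,0,0,0,0,0,0])

```text
time: 11.1
ee_pos: [0.4013, -0.0865, 0.2139]
ee_rot: [3.141, -0.002, -3.139]
force: [-0.0, -0.0, 0.3]
opening: 0.002
```

Run:
```python
from h import *
s=arm.get_state(); print(s['time'],s['ee_pos'],s['force'])
p=shot('side','side8.png'); a=cv2.resize(p['pixels'][165:245,205:325],(780,520),interpolation=3); cv2.imwrite('pics/c8.png',a)
q=shot('top','top8.png'); cv2.imwrite('pics/d8.png',cv2.resize(q['pixels'][145:265,240:360],(600,600),interpolation=3))
```

```text
11.1 [ 0.40131458 -0.08646262  0.2139307 ] [-0.01400286 -0.0279772   0.27095174]
```

View pics/c8.png

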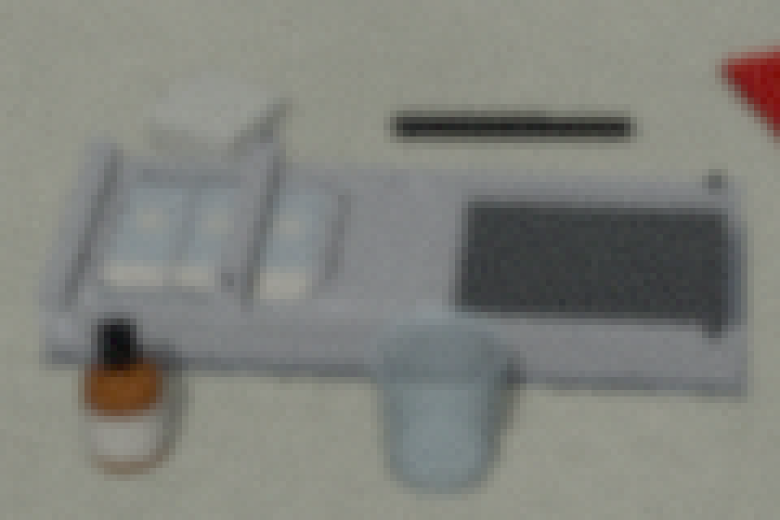

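View pics/d8.png

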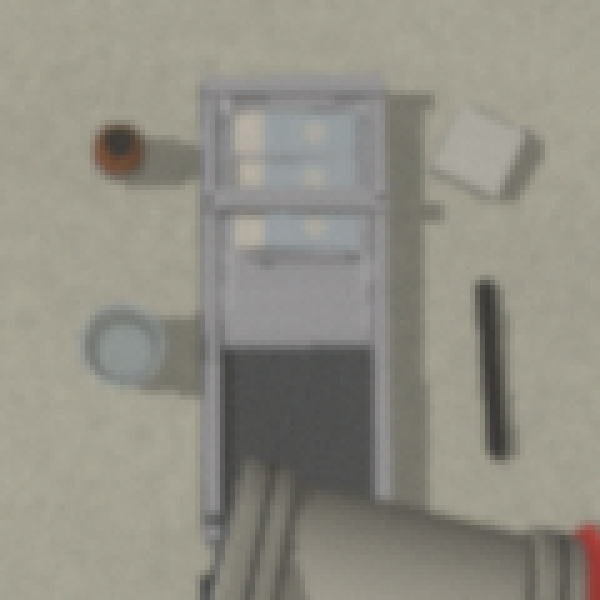

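The carrier's nose is against the stop at about row 97 in the top view, and its rear edge is at row 346. The bridge is across it and the bystanders are unmoved. One last numeric check, then I'll hand in.

Run:
```python
from h import *
d=np.load('pics/top8.png.npz'); print(ray(d['K'],d['r'],d['t'],(240+300/5,145+346.5/5-.5),.0255))
s=np.load('pics/side8.png.npz'); print(ray(s['K'],s['r'],s['t'],(205+461/6.5-.5,165+255/6.5-.5),.0255))
print(ticket.hand_in())
```

```text
[ 0.54421089 -0.09122514  0.0255    ]
[ 0.5451526  -0.08496405  0.0255    ]
the job is handed in; nothing more can be done
None
```

The carrier is loaded and the job is handed in; no verdict was reported.

**What I did:** With the gripper shut, I pressed the thumb ledge down with about 10 N, which sank the bed about 6–8 mm. I kept pressing while pushing the carrier under the bridge and leaf springs. At the stop, x stalled and the forward force rose from about 9 to 16 N. Then I eased the push, lifted straight off and moved the arm clear. The robot's clock read about 11 s after the last move, against the 38 s limit.

**Last checks:**
- **Home position:** the carrier's rear edge measures x = 0.544 m (top view) and 0.545 m (side view). Fully home would be 0.544 m, so both agree within the 2 mm calibration.
- **Release:** the tool force reads about 0, and both views show the carrier still under the bridge.
- **Surroundings:** the small items beside the dock are where they were. I did not re-check the items farther off, which the arm did not go near at working height.

**Disagreements:**
- **Press depth:** the force reading gave about 6–7 mm and the tip position about 7–8 mm. Both are enough to pass the bridge.
- **Tip slip:** the tips slid about 7 mm on the ledge before meeting the rib, so the push was that much longer than first computed.
- **Not measured:** I did not measure the leaf angle or the final bed value directly.

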